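Empty the vial dispenser into the carrier

TASK

Take the hook pole from its rest, hook it into the eye at the top of the vial dispenser's hatch and swing the hatch down to its stop with it, then lay the pole back home in its rest. Empty the dispenser's two lanes, taking the vials at the front as those behind roll forward, and lay each down square and centred in a free nest of the carrier, beside any that is there already; then swing the carrier's keeper bar over them until it snaps into its catch. Leave the hatch down for refilling, and leave the beaker and the tubes standing where they are.

Things in the scene. Friction and masses are not known exactly. Their poses are not given: they have to be found in the camera images.
- hatch (a joint): swing of the dispenser's hatch, rad: 0 shut (leaning 10 degrees back from upright, held by its weight), 1.92 down on its stop (inner face sloping 10 degrees down, away from the dispenser). Hinged on its lower edge, 160 mm above the bench. 0.26 kg, with a damper: past upright (0.2) it sinks by itself at up to about 1 rad/s; 1 to 3 N at the eye moves it
- hatch_hinge (a point): middle of the hatch's hinge line, on the front of the dispenser (white box 159 mm deep, 190 wide, 293 high, clear cheeks, two sloped lanes at 48 mm either side of this point). y axis along the hinge; z axis from the hinge to the eye, turning with the hatch; x axis out of its inner face. Hatch down, a lane's front vial stops 110 mm along z, at an 18 mm end lip
- eye (a point): middle of the crossbar of the eye, a wire loop on the hatch's free edge: bar 6 mm thick, along this point's y axis; opening 58 mm wide (y) by 22 mm (z, below the bar). Axes as at the hinge. The bar is 157 mm from the hinge; hatch shut, it is about 316 mm above the bench, and behind it is free down to 18 mm below the bar
- pole_grip (a point): hook pole, 0.12 kg: centre of its black handle (110 long, 20 wide, 26 mm high), near the centre of mass. x axis along the pole to the hook; z axis up, away from the hook's bend. An 8 mm steel rod runs on from the handle to 140 mm from this point, and there turns down
- hook_tip (a point): centre of the round end of the hook's downturned tip (8 mm thick): 140 mm from the handle's centre along the pole and 26 mm below the rod's axis
- rest_seat (a point): where the handle's centre lies when the pole is home in its rest, 56 mm above the bench; x axis along the pole to the hook. The rest is a grey foot 150 mm long with two flared wire forks open upward, 40 mm behind and 76 mm ahead of this point, rising 16 mm above the rod's axis; between them the handle is free to grasp
- keeper (a joint): swing of the carrier's keeper bar, rad: 0 shut on its stop; opens clockwise seen from above, turning level on an upright pin. It stays where it is left. A spring ball catches the bar's end at about 0.04 and holds it below 0.02; 2 to 3 N at the knob passes it
- keeper_hinge (a point): the keeper's pin at one end of the carrier, at the bar's mid height, 64 mm above the bench; x axis along the carrier to the catch at its other end, z up
- keeper_knob (a point): centre of the black upright knob on the keeper bar, 16 mm across, 28 mm high (68 to 96 mm above the bench), 200 mm from the pin. The bar is 248 mm long and 14 wide, its underside 60 and top 68 mm above the bench
- nest_0 (a point): nest 1 of 6 on the carrier (grey plate 292 x 108 mm, top 12 mm above the bench, 1.7 kg, loose; rubber-lined rail 44 mm wide with seven 8 mm cross rods): the centre of a seated vial, 40 mm above the bench, between two rods. The vial lies along this point's y axis, either way round, ends overhanging the rail. Nests 36 mm apart along x
- nest_1 (a point): nest 2 of 6 on the carrier (grey plate 292 x 108 mm, top 12 mm above the bench, 1.7 kg, loose; rubber-lined rail 44 mm wide with seven 8 mm cross rods): the centre of a seated vial, 40 mm above the bench, between two rods. The vial lies along this point's y axis, either way round, ends overhanging the rail. Nests 36 mm apart along x
- nest_2 (a point): nest 3 of 6 on the carrier (grey plate 292 x 108 mm, top 12 mm above the bench, 1.7 kg, loose; rubber-lined rail 44 mm wide with seven 8 mm cross rods): the centre of a seated vial, 40 mm above the bench, between two rods. The vial lies along this point's y axis, either way round, ends overhanging the rail. Nests 36 mm apart along x
- nest_3 (a point): nest 4 of 6 on the carrier (grey plate 292 x 108 mm, top 12 mm above the bench, 1.7 kg, loose; rubber-lined rail 44 mm wide with seven 8 mm cross rods): the centre of a seated vial, 40 mm above the bench, between two rods. The vial lies along this point's y axis, either way round, ends overhanging the rail. Nests 36 mm apart along x
- nest_4 (a point): nest 5 of 6 on the carrier (grey plate 292 x 108 mm, top 12 mm above the bench, 1.7 kg, loose; rubber-lined rail 44 mm wide with seven 8 mm cross rods): the centre of a seated vial, 40 mm above the bench, between two rods. The vial lies along this point's y axis, either way round, ends overhanging the rail. Nests 36 mm apart along x
- nest_5 (a point): nest 6 of 6 on the carrier (grey plate 292 x 108 mm, top 12 mm above the bench, 1.7 kg, loose; rubber-lined rail 44 mm wide with seven 8 mm cross rods): the centre of a seated vial, 40 mm above the bench, between two rods. The vial lies along this point's y axis, either way round, ends overhanging the rail. Nests 36 mm apart along x
- vial_1_c (a point): amber vial with green screw cap, 32 mm across, 58 mm long, 30 g; this point is its centre, its z axis runs from foot to cap. At first across one of the dispenser's lanes, behind the hatch; with the hatch down it rolls out towards the end lip, and on when the one ahead is taken. On the hatch it lies on two runners 12 mm high, 36 mm over all; at the front place both ends are free for the fingers.
- vial_2_c (a point): amber vial with green screw cap, 32 mm across, 58 mm long, 30 g; this point is its centre, its z axis runs from foot to cap. At first across one of the dispenser's lanes, behind the hatch; with the hatch down it rolls out towards the end lip, and on when the one ahead is taken. On the hatch it lies on two runners 12 mm high, 36 mm over all; at the front place both ends are free for the fingers.
- vial_3_c (a point): amber vial with green screw cap, 32 mm across, 58 mm long, 30 g; this point is its centre, its z axis runs from foot to cap. At first across one of the dispenser's lanes, behind the hatch; with the hatch down it rolls out towards the end lip, and on when the one ahead is taken. On the hatch it lies on two runners 12 mm high, 36 mm over all; at the front place both ends are free for the fingers. May be absent
- vial_4_c (a point): amber vial with green screw cap, 32 mm across, 58 mm long, 30 g; this point is its centre, its z axis runs from foot to cap. At first across one of the dispenser's lanes, behind the hatch; with the hatch down it rolls out towards the end lip, and on when the one ahead is taken. On the hatch it lies on two runners 12 mm high, 36 mm over all; at the front place both ends are free for the fingers.
- vial_5_c (a point): amber vial with green screw cap, 32 mm across, 58 mm long, 30 g; this point is its centre, its z axis runs from foot to cap. At first across one of the dispenser's lanes, behind the hatch; with the hatch down it rolls out towards the end lip, and on when the one ahead is taken. On the hatch it lies on two runners 12 mm high, 36 mm over all; at the front place both ends are free for the fingers. May be absent
- vial_6_c (a point): amber vial with green screw cap, 32 mm across, 58 mm long, 30 g; this point is its centre, its z axis runs from foot to cap. Lies in a nest of the carrier from the start. May be absent
- vial_7_c (a point): amber vial with green screw cap, 32 mm across, 58 mm long, 30 g; this point is its centre, its z axis runs from foot to cap. Lies in a nest of the carrier from the start. May be absent
- beaker_c (a point): glass beaker, 69 mm wide, 91 mm high; this point is its centre. A bystander to be left alone
- tube_a_c (a point): capped conical tube standing on its cap, 33 mm wide, 115 mm high; this point is its centre. A bystander to be left alone

How it is judged:
By the outcome, as a careful person would: the job done as asked, in the order asked, and still so for the second after the job is handed in, with the robot touching nothing.
Of vial_3, vial_5 only 1 to 2 are there at a start; the rules pass over those that are not, and their reading is None.
Of vial_6, vial_7 only 1 to 1 are there at a start; the rules pass over those that are not, and their reading is None.
At some moment in a run one of carrier may be knocked a few centimetres aside while the robot is not near it.
Once in a run the grip may slacken for a moment while it holds something.
It also fails if it takes over 210 s, if anything falls off the work surface, if the arm or the gripper's body presses on something with over 40 N, if the wrist force passes 120 N, or if a joint passes its speed limit or range.

ROBOT

A 6-joint arm with a two-finger parallel gripper is mounted at the origin on a cart in front of the work surface, level with it; the furniture and walls round the work are solid. World frame = base frame: x ahead of the robot, y to its left, z up, the work surface at z = 0. Lengths are in mm, angles in rad, forces in N, time in s.
With the tool pointing down it reaches from about 350 to 975 mm from the base axis. Payload 7.1 kg.
Tool frame: the origin (TCP) lies on the front face of the gripper's body, between the roots of the fingers; the fingertips stand 80 mm ahead of it and the grasp point (between the pads) lies 61 mm ahead of it (env.tips_ahead is the distance from the TCP to the fingertips, in mm); z points along the fingers, y is the line along which they close (so a half turn about z gives the same grasp; the last joint's range is limited). The gripper opens to 88 mm and grips with 3 to 60 N. Pads are 20 mm wide; open, the fingers measure 115 mm over their backs; the gripper's body (75 mm by 178 mm) begins 61 mm behind the grasp point.
Start: joints at [1.14, 0.423, 1.63, -0, 1.089, -0.019], TCP at [250.13, 572.748, 302.675] pointing down, gripper open.
Joint ranges: [-3, 3], [-0.9, 2.11], [0.09, 2.58], [-1.31, 4.45], [0.11, 2.69], [-2.54, 2.54]. Speed limits (rad/s): [2.39, 2.39, 3.01, 3.14, 3.14, 3.14].

INTERFACE

Orientations are given as a unit quaternion [x, y, z, w].
In Python, from station import env, set_gripper, viewer, workorder gives the robot as it stands. Calls block until the motion is done:
- env.reach(position, orientation): joint-space move of the TCP to a pose.
- env.move_l(position, rot=None, rate=150, f_stop=None): straight line of the TCP; rot=None keeps the orientation; rate is the mean speed in mm/s. With f_stop (N) it stops when the force on the tool has changed by that much, and returns True; else False.
- env.move_joints(angles): joint-space move.
- set_gripper(opening): finger opening in mm; the grip force is fixed at half the most; returns when the fingers have stopped.
- env.hold(seconds).
- env.ik(position, orientation): joint angles nearest the present ones, or None.
- env.read_state(): the state.
- viewer.camera(name): name is "scene" or "top" or "wrist"; returns the picture (480x640x3 uint8, blue, green, red); there is no depth.
- viewer.camera_params(name): a dict with "fx", "fy", "cx", "cy" (pixels), "pose" (4x4, takes a point from camera to world coordinates); the wrist camera has in their place "tool_from_camera" (4x4, takes a point from camera to tool coordinates, whose origin is the TCP and whose axes are the flange's). Camera axes: x right, y up, looking along -z (the intrinsics and any distortion apply to the point x, -y, -z); pixel columns grow to the right and rows downward; lengths in mm; the calibration is good to about 2 mm. A picture is of the moment at which its call begins: read the wrist's pose just before it. camera_params takes no time and is no camera call.
A pose or a line that the arm cannot do raises env.IKError and nothing moves.
- workorder.sign_off(): hands the job in; it is judged then, once.
The state is a dict: "time_s": time; "qpos": joint angles; "dq": joint speeds; "tau": joint torques, N m; "tool_pos": TCP position; "orientation": TCP orientation; "force": force on the tool from outside, world axes, zero at the start; "wrist_torque": the same for the moment, N m; "width": finger opening in mm; "grip_force": force on a finger pad.
Only numpy, scipy, OpenCV 4.12 (cv2) and the standard library are available. Lean on these libraries where they do the work, as an engineer would, in place of code of your own. Each camera call takes 0.05 s, during which the arm holds its last target. There are 200 camera calls.

## Working session

There is one attempt and no reset: what is moved stays moved. The work goes in short steps, each a Python script; the robot and the scene stay as the last script left them, time stands still between calls to the robot, and variables do not carry over. Pictures are saved under pics/ and viewed, at most 14 in all, crops included, and the job is handed in when it is done.

```bash
ls; mkdir -p pics
python3 - <<'E'
from station import env, set_gripper, viewer, workorder
import cv2,numpy as np
for n in("scene","top"):
    cv2.imwrite(f"pics/{n}0.png",viewer.camera(n)); p=viewer.camera_params(n); print(n,{k:(np.round(v,3).tolist()) for k,v in p.items()})
p=viewer.camera_params("wrist");print({k:(np.round(v,3).tolist()) for k,v in p.items()})
s=env.read_state();print(s)
E
```

```text
pics
scene {'fx': 592.025, 'fy': 592.025, 'cx': 316.975, 'cy': 250.592, 'pose': [[0.912, 0.161, -0.376, 48.421], [-0.409, 0.375, -0.832, -1120.091], [0.007, 0.913, 0.408, 763.735], [0.0, 0.0, 0.0, 1.0]]}
top {'fx': 583.402, 'fy': 583.402, 'cx': 316.167, 'cy': 242.239, 'pose': [[0.012, 0.996, -0.088, 461.102], [-1.0, 0.011, -0.005, 11.144], [-0.004, 0.088, 0.996, 1433.22], [0.0, 0.0, 0.0, 1.0]]}
{'fx': 412.114, 'fy': 412.114, 'cx': 318.585, 'cy': 241.444, 'tool_from_camera': [[-0.001, 0.971, 0.24, 64.802], [1.0, 0.001, 0.001, 0.382], [0.001, 0.24, -0.971, -83.019], [0.0, 0.0, 0.0, 1.0]]}
{'time_s': 0.1, 'qpos': array([ 1.14000280e+00,  4.23771144e-01,  1.63061022e+00,  2.11089980e-05,
        1.08858236e+00, -1.89715582e-02]), 'dq': array([ 0.00278558, -0.0013786 , -0.00249914, -0.00024483,  0.00124396,
        0.00067531]), 'tau': array([ 4.04640823e-04, -5.45623863e+01, -2.74324912e+01,  6.44612010e-02,
        1.88595999e-02, -1.65442128e-05]), 'tool_pos': array([249.96811147, 572.41041532, 301.97647185]), 'orientation': array([ 2.04463733e-01,  9.78873900e-01, -6.66184355e-04, -1.61979911e-04]), 'force': array([0.06549333, 0.99526786, 0.79900899]), 'wrist_torque': array([ 0.02642024, -0.03759415, -0.00194052]), 'grip_force': 0.0, 'width': 87.8768965782428}
```

View pics/scene0.png

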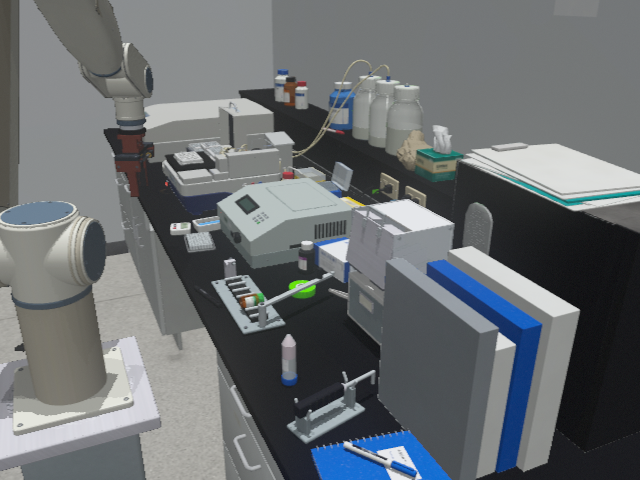

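View pics/top0.png

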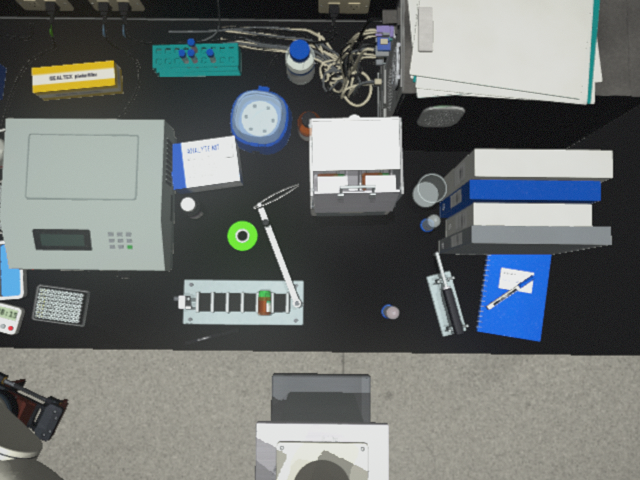

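The scene picture shows the dispenser facing the robot. The top picture shows the eye near (355,188), the carrier around (243,302) with one vial at (265,302), the keeper open from its pin (297,303) to (258,207), and the pole at (450,300) with its hook at (437,255). I'll look closer.

```bash
cat > h.py <<'E'
from station import env, set_gripper, viewer, workorder
import cv2,numpy as np
from scipy.spatial.transform import Rotation as R
CAM={}
def cam(n):
    p=viewer.camera_params(n)
    if n=="wrist":
        s=env.read_state(); T=np.eye(4);T[:3,:3]=R.from_quat(s["orientation"]).as_matrix();T[:3,3]=s["tool_pos"]
        p["pose"]=T@np.array(p["tool_from_camera"])
    im=viewer.camera(n); return im,p
def ray(p,u,v):
    P=np.array(p["pose"]);d=P[:3,:3]@np.array([(u-p["cx"])/p["fx"],-(v-p["cy"])/p["fy"],-1]);return P[:3,3],d
def onz(p,u,v,z):
    o,d=ray(p,u,v);return o+d*(z-o[2])/d[2]
def proj(p,X):
    P=np.array(p["pose"]);c=P[:3,:3].T@(np.array(X)-P[:3,3]);return p["cx"]+p["fx"]*c[0]/-c[2],p["cy"]-p["fy"]*c[1]/-c[2]
def down(a):
    "tool down, closing line (tool y) at angle a from world y->; a = yaw of tool x axis from world x"
    return (R.from_euler('z',a)*R.from_quat([0,1,0,0])).as_quat()   # tool x->-X, y->+Y, z->-Z, then yaw
def save(im,name): cv2.imwrite(f"pics/{name}.png",im)
E
python3 - <<'E'
from h import *
im=cv2.imread("pics/top0.png"); save(cv2.resize(im[130:345,170:470],None,fx=2.66,fy=2.66,interpolation=cv2.INTER_CUBIC),"crop0")
class Q:pass
p=viewer.camera_params("top")
for n,u,v,z in [("eye",355,188,316),("pin",297,303,64),("keeperend",259,208,64),("knob?",266,222,90),("handle",453,306,56),("hook",437,255,56),("cL",184,302,12),("cR",303,302,12),("tube",390,312,115)]:
    print(n,onz(p,u,v,z).round())
print(R.from_quat(env.read_state()["orientation"]).as_matrix().round(2))
E
```

```text
eye [666. -58. 316.]
pin [439.  61.  64.]
keeperend [662. 154.  64.]
knob? [626. 134.  90.]
handle [ 437. -305.   56.]
hook [ 556. -268.   56.]
cL [438. 337.  12.]
cR [441.  48.  12.]
tube [ 423. -150.  115.]
[[-0.92  0.4  -0.  ]
 [ 0.4   0.92 -0.  ]
 [ 0.   -0.   -1.  ]]
```

View pics/crop0.png

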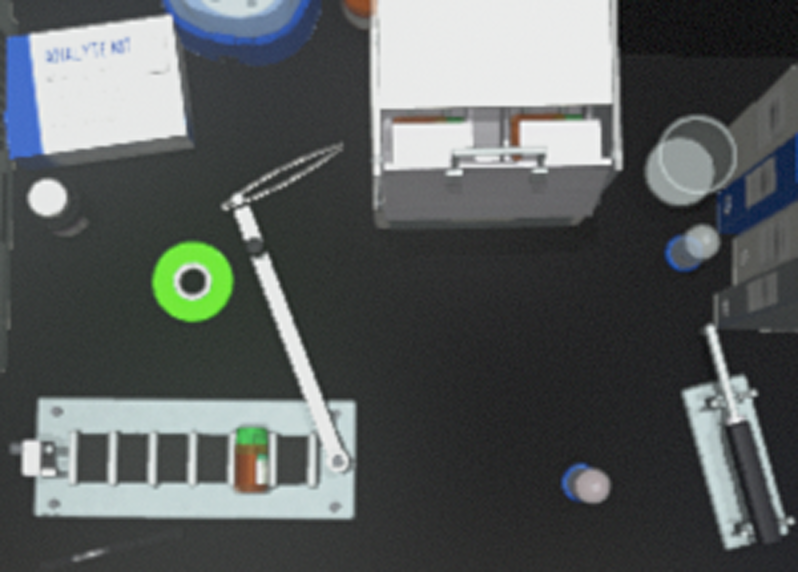

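The crop shows the vial in nest 2 of 6 (nest_1), the knob at image (265,222), the eye bar centred at image (358,187), and the pole's handle at image (453,310) with its tip at (436,253). I'm moving above the pole for a wrist view.

Run:
```python
from h import *
p=viewer.camera_params("top")
h=onz(p,453.2,310.5,56);t=onz(p,436,253,52);a=np.arctan2(t[1]-h[1],t[0]-h[0]);print(h,t,a)
env.reach([h[0]+20,h[1],300],down(a))
im,p=cam("wrist");save(im,"w1");np.save("w1.npy",p["pose"]);print(env.read_state()["time_s"],env.read_state()["qpos"].round(2))
```

```text
[ 426.03370164 -305.28997356   56.        ] [ 560.94732202 -266.69725051   52.        ] 0.27861468112808846
3.3 [-0.62  0.3   1.82  0.    1.02 -2.47]
```

View pics/w1.png

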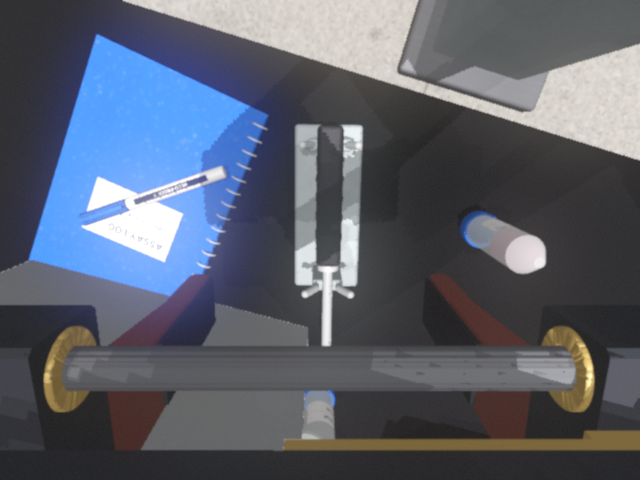

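The wrist view shows the handle from (330,125) to (327,267), the rod leading down to the hook, and the tube at (505,240). I'll grasp with a half-turned wrist to stay off the joint limit.

Run:
```python
from h import *
p=viewer.camera_params("wrist");p["pose"]=np.load("w1.npy")
b=onz(p,330,125,69);f=onz(p,327,267,69);r=onz(p,326,340,56)
print(b,f,np.linalg.norm(f-b)); c=(b+f)/2;a=np.arctan2(*(r-b)[[1,0]]);a2=np.arctan2(*(f-b)[[1,0]]);print(c,a,a2)
a=(a+a2)/2
np.save("rest.npy",[c[0],c[1],a])
q=down(a+np.pi)
env.reach([c[0],c[1],180],q)
set_gripper(60)
env.move_l([c[0],c[1],56+61],rate=120,f_stop=8)
s=env.read_state();print(s["tool_pos"],s["force"])
set_gripper(0);s=env.read_state();print(s["width"],s["grip_force"],s["force"],s["time_s"])
env.move_l([c[0],c[1],200],rate=120)
im,p=cam("wrist");save(im,"w2");save(viewer.camera("scene"),"s2")
s=env.read_state();print(s["width"],s["force"],s["time_s"],s["qpos"].round(2))
```

```text
[ 371.94057974 -317.53413398   69.        ] [ 477.19633837 -289.21558848   69.        ] 108.99869147778772
[ 424.56845906 -303.37486123   69.        ] 0.2673236391230045 0.2628215976985713
[ 424.74342407 -303.51456267  117.16722583] [ 0.55586286 -0.69211849  0.26002   ]
19.49941076693214 29.994706213474274 [-0.16244973  0.27532225  1.76133139] 7.9417
19.87538333504288 [-0.86487479 -0.13197201 -0.87899694] 8.8833 [-0.64  0.42  1.93  0.    0.79  0.66]
```

Run:
```python
from h import *
p=viewer.camera_params("top")
f=lambda x,y:onz(p,170+x/2.66,130+y/2.66,316)
l,r=f(454,153),f(546,151);e=(l+r)/2;print(l,r,e)
# dispenser top edges for yaw
g=lambda x,y:onz(p,170+x/2.66,130+y/2.66,293)
d1,d2=g(385,107)-g(612,103),l-r
yaw=np.arctan2(-d2[0],d2[1]);yaw2=np.arctan2(-d1[0],d1[1]);print(yaw,yaw2)
w=(yaw+yaw2)/2
np.save("eye.npy",[e[0],e[1],w])
u=np.array([np.cos(w),np.sin(w)])
tip=e[:2]+22*u; hc=tip-140*u
q=down(w+np.pi)
env.move_l([424,-303,440],rate=250)
env.reach([hc[0],hc[1],316+15+40+61],q)
s=env.read_state();print(s["tool_pos"],s["width"],s["time_s"])
t=viewer.camera("top");sc=viewer.camera("scene");tipz=316+15+40-26
for n,im,roi in(("top",t,(300,150,100,100)),("scene",sc,(320,170,133,100))):
    pp=viewer.camera_params(n);print(n,proj(pp,[*tip,tipz]),proj(pp,[*e[:2],316]),proj(pp,[*tip,tipz+26]))
a=cv2.resize(t[140:240,300:400],(400,400),interpolation=cv2.INTER_CUBIC);b=cv2.resize(sc[150:250,320:420],(400,400),interpolation=cv2.INTER_CUBIC)
save(np.hstack([a,b]),"c2")
```

```text
[666.99986322 -29.80596479 316.        ] [669.20629306 -96.81221897 316.        ] [668.10307814 -63.30909188 316.        ]
0.03291682106460989 0.028681494954807974
[549.85895744 -67.46837046 431.32121514] 20.12724666216063 11.0333
top (np.float64(358.70890403240725), np.float64(172.86555956235838)) (np.float64(357.96898231986), np.float64(187.14287763181736)) (np.float64(359.67848295906026), np.float64(169.95736069711825))
scene (np.float64(385.50023702220597), np.float64(196.67853862330662)) (np.float64(376.20372861204976), np.float64(210.6441725737119)) (np.float64(386.15191299769833), np.float64(185.26508878156784))
```

View pics/c2.png

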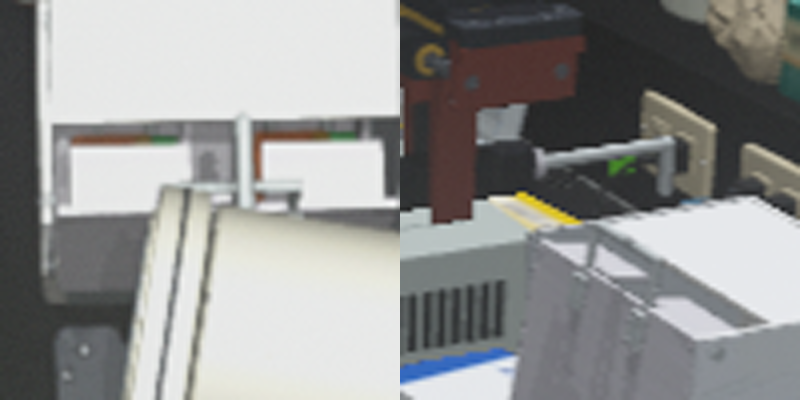

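The top panel shows the rod's end where predicted. The eye bar in the scene panel is indistinct, so I'll enlarge it.

Run:
```python
from h import *
im=cv2.imread("pics/scene0.png")[185:245,340:420]
c=cv2.resize(im,None,fx=10,fy=10,interpolation=cv2.INTER_CUBIC)
pp=viewer.camera_params("scene")
for y in(-29.8,-63.3,-96.8):
    u,v=proj(pp,[668.1-(y+63.3)*.031,y,316]);cv2.circle(c,(int((u-340)*10+5),int((v-185)*10+5)),4,(0,0,255),-1)
save(c,"c3")
```

```text
(no output)
```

View pics/c3.png

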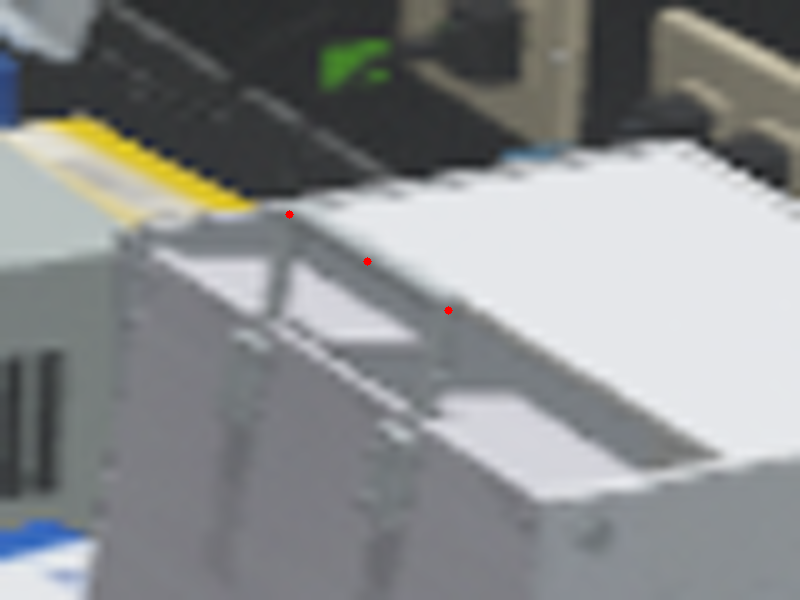

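The eye's loop matches the predicted red dots to within about a pixel. I'm lowering the hook behind the bar and pulling.

Run:
```python
from h import *
ex,ey,w=np.load("eye.npy");u=np.array([np.cos(w),np.sin(w)])
H=np.array([ex,ey])-27*u   # hinge xy (157*sin10)
def pose(d,zaxis,lat=0): # tip distance along u from bar pos given hinge coordinate d
    xy=H+u*(d-140); return [xy[0],xy[1],zaxis+61]
st=lambda:(lambda s:print(s["tool_pos"].round(1),s["force"].round(1),round(s["width"],1),round(s["time_s"],1)))(env.read_state())
hit=env.move_l(pose(27+22,331),rate=60,f_stop=4);print(hit);st()
if not hit:
    hit=env.move_l(pose(27-4,331),rate=40,f_stop=1.5);print(hit);st()
    s=env.read_state();d=(s["tool_pos"][:2]-H)@u+140;print("tip d",d)
```

```text
False
[550.4 -66.9 392.2] [ 0.3  0.1 -1.2] 19.9 11.9
False
[524.2 -67.8 392.1] [ 0.2 -0.4 -1.1] 19.7 12.8
tip d 23.018032133548957
```

Run:
```python
from h import *
t=viewer.camera("top");sc=viewer.camera("scene")
a=cv2.resize(t[140:240,300:400],(400,400),interpolation=cv2.INTER_CUBIC);b=cv2.resize(sc[170:270,320:420],(400,400),interpolation=cv2.INTER_CUBIC)
save(np.hstack([a,b]),"c4")
```

```text
(no output)
```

View pics/c4.png

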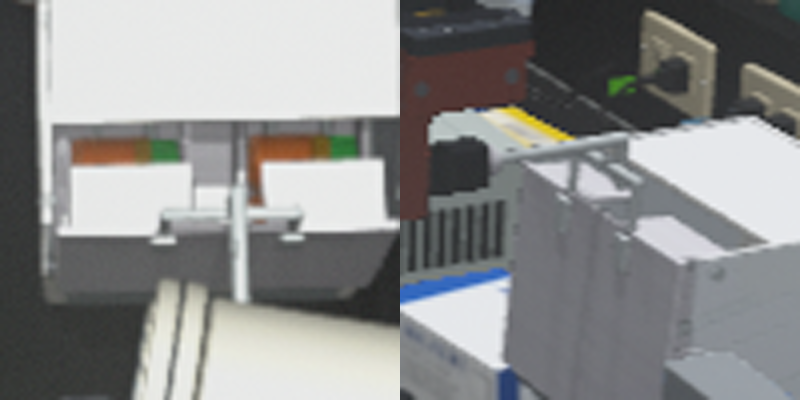

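The hatch is engaged and following (bar now at panel y 215 vs 187). Next I follow the arc down.

```bash
cat >> h.py <<'E'
ex,ey,w=np.load("eye.npy");U=np.array([np.cos(w),np.sin(w)]);V=np.array([-U[1],U[0]]);H=np.array([ex,ey])-27*U
def hp(d,z,l=0): xy=H+U*d+V*l; return [xy[0],xy[1],z]
def st(m=""):
    s=env.read_state();print(m,s["tool_pos"].round(1),s["force"].round(1),round(s["width"],1),round(s["time_s"],1));return s
E
python3 - <<'E'
from h import *
y0=(env.read_state()["tool_pos"][:2]-H)@V
for ph in [0,15,30,50,70,90,100]:
    r=np.radians(ph);k=max(ph,0)/100
    d=-157*np.sin(r)+6+7*k; z=160+157*np.cos(r)+14-4*k
    env.move_l(hp(d-140,z+61,y0),rate=170); st(ph)
hit=env.move_l(hp(d-140,z+61-10,y0),rate=40,f_stop=4);st(hit)
t=viewer.camera("top");sc=viewer.camera("scene")
a=cv2.resize(t[130:330,280:480],(400,400),interpolation=cv2.INTER_CUBIC);b=cv2.resize(sc[190:340,280:430],(400,400),interpolation=cv2.INTER_CUBIC)
save(np.hstack([a,b]),"c5")
E
```

```text
0 [507.  -68.3 392. ] [ 0.4 -0.1 -1.5] 19.8 13.1
15 [468.2 -69.6 386.4] [ 0.5 -0.6 -1.7] 19.6 13.5
30 [431.8 -70.7 370.2] [ 0.4  0.4 -0.2] 19.5 13.9
50 [391.6 -72.1 334.7] [ 0.2  0.6 -1. ] 19.7 14.3
70 [365.9 -72.9 286.7] [ 0.5  0.7 -1.2] 19.8 14.8
90 [357.7 -73.1 232.2] [ 0.1 -0.2 -0.4] 19.8 15.3
100 [360.6 -73.  204.6] [ 0.2  0.1 -1.2] 19.6 15.6
False [359.9 -72.9 193.9] [-1.3 -0.2 -1.4] 20.2 16.0
```

View pics/c5.png

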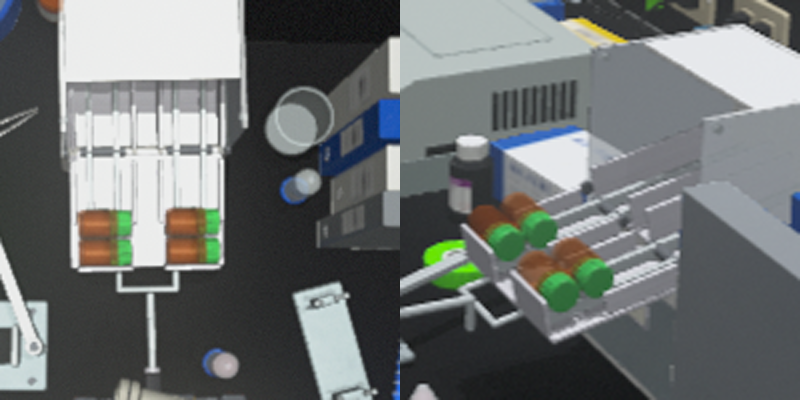

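The hatch is down and each lane shows two vials. I'm lifting the hook clear and returning the pole to its rest.

Run:
```python
from h import *
s=env.read_state();P=s["tool_pos"]
print(env.move_l([P[0],P[1],290],rate=150,f_stop=8));st()
cx,cy,a=np.load("rest.npy")
env.reach([cx,cy,220],down(a+np.pi));st()
im,p=cam("wrist")
t=viewer.camera("top")
hit=env.move_l([cx,cy,118],rate=70,f_stop=10);st(hit)
env.hold(0.2);set_gripper(50);st()
env.move_l([cx,cy,230],rate=200)
t=viewer.camera("top")
a=cv2.resize(t[130:330,280:480],(400,400),interpolation=cv2.INTER_CUBIC);im,p=cam("wrist");np.save("w3.npy",p["pose"])
save(np.hstack([a,cv2.resize(im,(400,300))[:,:].copy() if 0 else cv2.copyMakeBorder(cv2.resize(im,(400,300)),0,100,0,0,0)]),"c6");save(im,"w3")
```

```text
False
 [359.4 -72.8 289.5] [-0.2 -0.2 -1.9] 19.6 16.9
 [ 424.1 -302.5  219.4] [ 0.6  0.7 -0. ] 20.2 17.9
False [ 424.8 -303.5  118.4] [-1.3  0.4  0.3] 19.6 19.6
 [ 424.6 -303.4  118. ] [-0.4 -0.3  0.4] 50.0 20.4
```

View pics/c6.png

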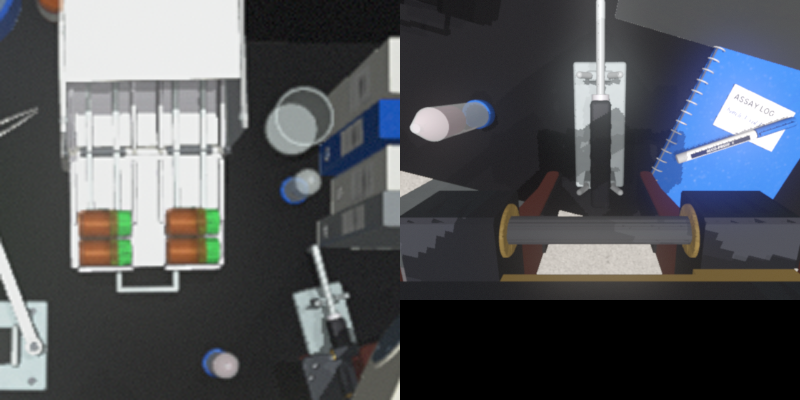

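The pole is home in its forks. Next comes a wrist look over the carrier, used to cross-check the top camera's carrier estimate.

```bash
cat >> h.py <<'E'
def plate(im,p,roi):
    x0,y0,x1,y1=roi; hsv=cv2.cvtColor(im[y0:y1,x0:x1],cv2.COLOR_BGR2HSV)
    m=((hsv[...,2]>120)&(hsv[...,1]<70)).astype(np.uint8)*255
    cs,_=cv2.findContours(m,cv2.RETR_EXTERNAL,cv2.CHAIN_APPROX_NONE);c=max(cs,key=cv2.contourArea)
    f=np.zeros_like(m);cv2.drawContours(f,[c],-1,255,-1)
    k=31 if p["fx"]<500 else 25
    f=cv2.morphologyEx(f,cv2.MORPH_OPEN,np.ones((k,k),np.uint8))
    cs,_=cv2.findContours(f,cv2.RETR_EXTERNAL,cv2.CHAIN_APPROX_NONE);c=max(cs,key=cv2.contourArea)[:,0]+[x0,y0]
    W=np.array([onz(p,u,v,12)[:2] for u,v in c],np.float32)
    (cx,cy),(a,b),t=cv2.minAreaRect(W)
    t=np.radians(t) if a>b else np.radians(t+90)
    t=(t-np.pi/2+np.pi/2)%np.pi-np.pi/2+np.pi/2 if 0 else (t%np.pi)   # direction near +y (pi/2)
    return np.array([cx,cy,t]),sorted((a,b))
def nest(c,k):
    s=(k-2.5)*36; return np.array([c[0]+s*np.cos(c[2]),c[1]+s*np.sin(c[2])])
def topcar():
    im,p=cam("top"); return plate(im,p,(150,255,320,345))
E
python3 - <<'E'
from h import *
print(topcar())
set_gripper(72)
env.reach([398,193,335],down(np.pi))
im,p=cam("wrist");save(im,"w4");np.save("w4.npy",p["pose"]);st()
print(plate(im,p,(0,0,640,290)))
E
```

```text
(array([439.58599854, 195.00991821,   1.58230602]), [106.16632843017578, 289.1478576660156])
 [398.3 192.5 334.8] [ 0.5  0.5 -0.8] 71.7 23.8
(array([439.00366211, 189.94058228,   1.57447111]), [106.71402740478516, 302.8042907714844])
```

View pics/w4.png

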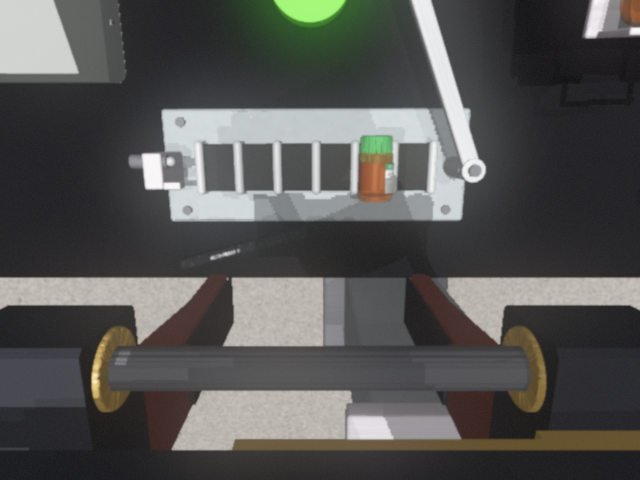

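The plate's corners are (163,110), (470,110), (462,220) and (172,220); rods run from u=201 to u=433 at v≈167, and the vial sits at (376,168).

Run:
```python
from h import *
p=viewer.camera_params("wrist");p["pose"]=np.load("w4.npy")
C=[onz(p,u,v,12)[:2] for u,v in((163,109),(470,109),(462.5,221),(172,221))];print(np.round(C),np.mean(C,0))
r0,r1=onz(p,433,167,31),onz(p,201,167,31);print("rods",r0,r1,(r0+r1)/2,np.arctan2(*(r1-r0)[[1,0]]))
print("vial",onz(p,376,168,45))
pt=viewer.camera_params("top")
im,p2=cam("top")
hsv=cv2.cvtColor(im,cv2.COLOR_BGR2HSV)
col=(((hsv[...,0]<18)|((hsv[...,0]>40)&(hsv[...,0]<80)))&(hsv[...,1]>110)&(hsv[...,2]>50)).astype(np.uint8)
n,l,s,c=cv2.connectedComponentsWithStats(col)
for i in range(1,n):
    if s[i][4]>60 and 250<s[i][0]<420 and 200<s[i][1]<330:
        x,y,ww,hh=s[i][:4];print(s[i],[((onz(pt,q,v,168)[:2]-H)@np.c_[U,V]).round(1) for q,v in((x-.5,y-.5),(x+ww-.5,y+hh-.5))])
print(H,w)
```

```text
[[492. 339.]
 [491.  50.]
 [384.  48.]
 [385. 340.]] [437.93779394 194.14599796]
rods [438.79430473  86.60818995  31.        ] [439.16228071 301.36807522  31.        ] [438.97829272 193.98813259  31.        ] 1.569082898730647
vial [438.91198127 141.28884082  45.        ]
[363 235  17  13 180] [array([-50.5, -17.9]), array([-79.7, -54.1])]
[382 235   8  12  74] [array([-51.3, -59.3]), array([-77.9, -75.9])]
[320 236  15  12 174] [array([-50.9,  75.8]), array([-77.8,  43.7])]
[338 236   7  11  70] [array([-51.7,  36.6]), array([-76. ,  21.9])]
[364 249  16  13 191] [array([-81.2, -19.3]), array([-110.1,  -53.2])]
[383 249   6  12  70] [array([-82. , -60.6]), array([-108.3,  -72.8])]
[320 250  16  12 179] [array([-81.5,  76.4]), array([-108.3,   42.2])]
[338 250   8  13  74] [array([-82.2,  37.3]), array([-110.9,   20.6])]
[259 291  11   6  63] [array([-167.8,  210. ]), array([-181.2,  186.4])]
[259 300   7  10  62] [array([-187.2,  210.2]), array([-208.9,  195.4])]
[641.11588306 -64.14053768] 0.030799158009708935
```

Wrist and top agree on the carrier (439, 194). The front vials appear about 15 mm nearer the hinge than predicted, so I'll check from the wrist above the hatch.

Run:
```python
from h import *
pt=viewer.camera_params("top");print("bar top",(onz(pt,354,275,133)[:2]-H)@np.c_[U,V])
env.reach(hp(-145,345,0),down(w+np.pi))
im,p=cam("wrist");save(im,"w5");np.save("w5.npy",p["pose"]);st()
hsv=cv2.cvtColor(im,cv2.COLOR_BGR2HSV)
col=(((hsv[...,0]<18)|((hsv[...,0]>40)&(hsv[...,0]<80)))&(hsv[...,1]>110)&(hsv[...,2]>50)).astype(np.uint8);col[300:]=0
n,l,s,c=cv2.connectedComponentsWithStats(col)
for i in range(1,n):
    if s[i][4]>200:
        x,y,ww,hh=s[i][:4];print(s[i],[((onz(p,q,v,168)[:2]-H)@np.c_[U,V]).round(1) for q,v in((x-.5,y-.5),(x+ww-.5,y+hh-.5))])
```

```text
bar top [-137.22264504    0.64828882]
 [496.  -67.7 344.9] [-0.5  1.7  0.4] 71.9 24.9
[   0   45   84   84 4252] [array([-26. , 185.9]), array([-73.1, 143.6])]
[ 184   90   68   99 4901] [array([-50.8,  81. ]), array([-109.6,   42.9])]
[ 354   94   59   44 2122] [array([-53.2, -20.2]), array([-78.6, -56.7])]
[419  96  28  41 651] [array([-54.3, -59. ]), array([-78.1, -77.5])]
[ 347  142   58   47 2350] [array([-81. , -16.4]), array([-109.8,  -53.4])]
[414 144  27  43 943] [array([-82.2, -57.6]), array([-108.5,  -76. ])]
[261 158  23  25 325] [array([-90.5,  36.6]), array([-105.9,   22.7])]
[ 84 235  28  16 355] [array([-139.2,  152.8]), array([-150.,  136.])]
[ 85 257  18  32 432] [array([-154. ,  154.2]), array([-176.3,  145.3])]
```

View pics/w5.png

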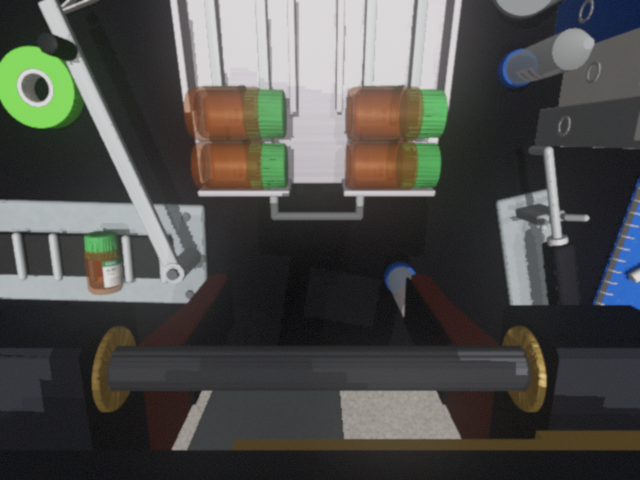

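Both cameras agree: front vials are at d=-96, with lanes at l=+51 and -47. I'm picking the first vial and placing it in nest_2.

```bash
cat >> h.py <<'E'
CAR0=np.array([439.0,194.3,1.575])
def car():
    c,s=topcar(); ok=abs(s[0]-106)<3 and abs(s[1]-289)<3; print("car",c.round(2),np.round(s),ok); return c,ok
def pick(l,d=-96,z=229.5):
    env.reach(hp(d,z+50,l),down(w+np.pi)); set_gripper(74)
    hit=env.move_l(hp(d,z,l),rate=120,f_stop=8)
    set_gripper(40); s=env.read_state(); print("pick hit",hit,s["width"].round(1),s["grip_force"].round(1))
    env.move_l(hp(d,z+75,l),rate=150); s=st("lift"); return s["width"]>52
def place(c,k,off=(0,0)):
    n=nest(c,k)+off; q=down(c[2])
    env.reach([*n,185],q); s=st("over")
    if s["width"]<52: return False
    hit=env.move_l([*n,101],rate=100,f_stop=6); st(f"down {hit}")
    set_gripper(72); env.move_l([*n,185],rate=200); return True
E
python3 - <<'E'
from h import *
print(pick(51)); c,ok=car()
if ok: print(place(c,2))
im,p=cam("wrist");save(im,"w6");np.save("w6.npy",p["pose"])
E
```

```text
Traceback (most recent call last):
  File "h.py", line 48, in pick
    set_gripper(40); s=env.read_state(); print("pick hit",hit,s["width"].round(1),s["grip_force"].round(1))
                                                              ^^^^^^^^^^^^^^^^
AttributeError: 'float' object has no attribute 'round'
```

```bash
sed -i 's/s\["width"\].round(1),s\["grip_force"\].round(1)/s["width"],s["grip_force"]/' h.py
python3 - <<'E'
from h import *
st()
env.move_l(hp(-96,305,51),rate=150); s=st("lift"); c,ok=car()
if ok and s["width"]>52: print(place(c,2))
im,p=cam("wrist");save(im,"w6");np.save("w6.npy",p["pose"])
E
```

```text
[544.  -16.2 230.2] [0.3 0.2 4.1] 58.1 26.6
lift [543.1 -16.1 304.4] [ 0.6 -0.4 -1.1] 58.0 27.3
car [419.74 173.23   1.54] [151. 335.] False
```

View pics/w6.png

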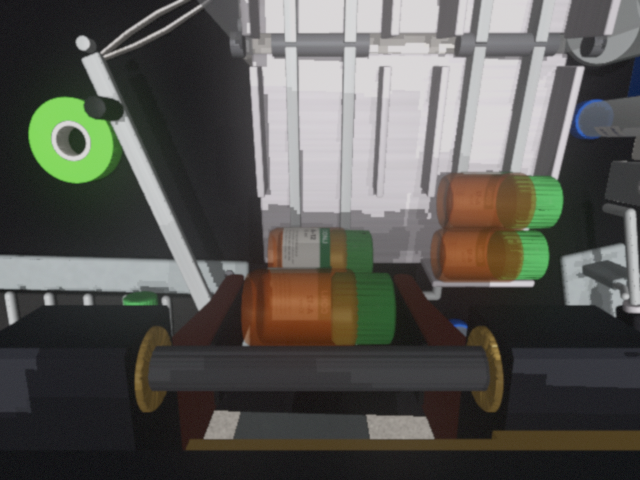

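The vial is held square and the second one has rolled forward. The arm leaks into the top-camera mask, so I'll separate it by colour.

Run:
```python
from h import *
im=viewer.camera("top");save(im,"t7")
o=cv2.imread("pics/top0.png")
for q in((200,288),(240,318),(290,318)):print(o[q[1],q[0]],im[q[1],q[0]])
m=im[255:345,150:320].astype(int);print([im[300,x].tolist() for x in range(290,345,6)])
d=cv2.absdiff(im,o)[255:345,150:320].max(2);print([(int(x),int((d[:,x]>30).sum())) for x in range(0,170,10)])
```

```text
[204 206 187] [208 209 191]
[212 213 195] [214 214 197]
[213 213 197] [214 218 210]
[[154, 154, 143], [223, 234, 233], [223, 234, 234], [229, 235, 234], [225, 234, 233], [218, 228, 228], [208, 221, 221], [200, 216, 216], [207, 221, 221], [211, 223, 224]]
[(0, 0), (10, 0), (20, 0), (30, 0), (40, 0), (50, 0), (60, 0), (70, 0), (80, 0), (90, 0), (100, 0), (110, 0), (120, 0), (130, 0), (140, 32), (150, 84), (160, 63)]
```

The visible left part is unchanged, so the carrier hasn't moved. I'll use that as the quick check and place.

```bash
cat >> h.py <<'E'
REF=cv2.imread("pics/top0.png")
def same():
    # left end of plate + catch, free of arm and vials' rail
    im=viewer.camera("top"); d=cv2.absdiff(cv2.GaussianBlur(im,(3,3),0),cv2.GaussianBlur(REF,(3,3),0))[275:330,175:222].max(2)
    n=int((d>45).sum()); print("changed px",n); return n<25
E
python3 - <<'E'
from h import *
if same(): print(place(CAR0,2))
im,p=cam("wrist");save(im,"w8");np.save("w8.npy",p["pose"])
E
```

```text
changed px 0Traceback (most recent call last):
  File "<stdin>", line 2, in <module>
  File "h.py", line 52, in place
    env.reach([*n,185],q); s=st("over")
    ~~~~~~~~~^^^^^^^^^^^^
station.IKError: the arm cannot take that pose within its joint ranges
```

```bash
sed -i 's/q=down(c\[2\])/q=down(c[2]+np.pi)/' h.py
python3 - <<'E'
from h import *
print(place(CAR0,2))
im,p=cam("wrist");save(im,"w8");np.save("w8.npy",p["pose"])
E
```

```text
over [439.7 176.2 185.2] [-0.4  0.3  0.1] 57.6 28.5
down True [438.9 175.8 112.1] [-0.   0.2  1. ] 57.4 29.2
True
```

View pics/w8.png

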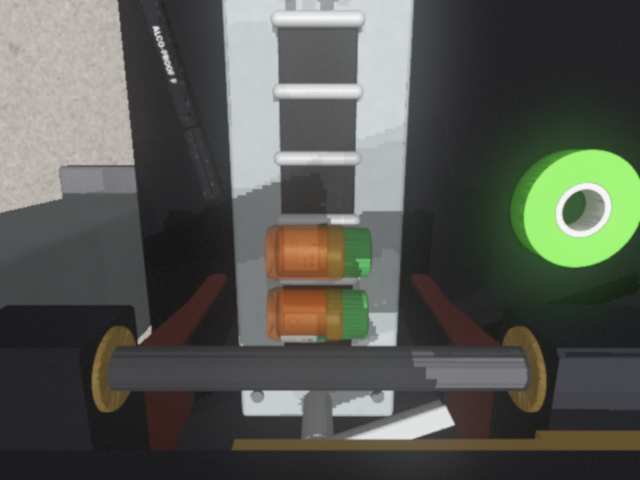

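Nest_2's vial lies square beside the first, at (318,252). The descent stopped 11 mm high on a force transient, so I'll use a higher threshold and a slower descent for the next ones.

```bash
sed -i 's/\[\*n,101\],rate=100,f_stop=6/[*n,101],rate=70,f_stop=11/' h.py
python3 - <<'E'
from h import *
if pick(-47) and same(): print(place(CAR0,3))
im,p=cam("wrist");save(im,"w9");np.save("w9.npy",p["pose"]);print(same())
E
```

```text
pick hit True 40.40877456699112 16.68044149875641
lift [ 546.3 -113.9  303.7] [0.4 0.6 0.2] 40.0 33.4
changed px 0
True
```

View pics/w9.png

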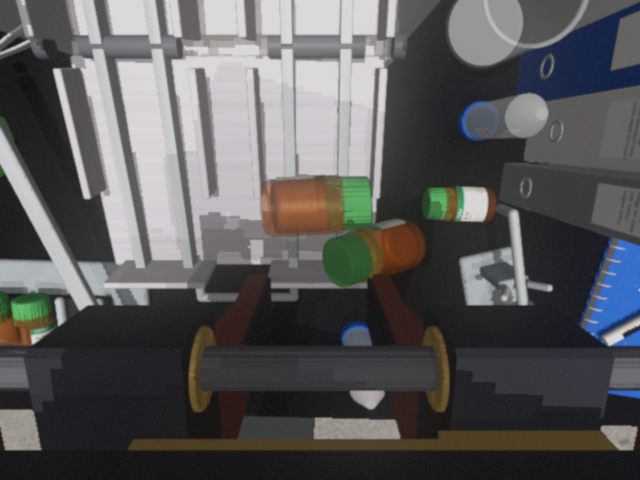

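The left lane is empty, one vial lies on the bench at (460,203) near the beaker, and one sits askew at (375,250) by the right lane's lip. My joint-space move started too low and swept the lane. From here I'll travel high, and since my picture views are used up, I'll locate the vials numerically.

```bash
cat >> h.py <<'E'
def blobs(n,zs=(168,),amin=60,vmax=480,ex=None):
    im,p=cam(n); hsv=cv2.cvtColor(im,cv2.COLOR_BGR2HSV); out=[]
    for nm,m in(("amber",(hsv[...,0]<18)&(hsv[...,1]>110)&(hsv[...,2]>50)),("green",(hsv[...,0]>45)&(hsv[...,0]<80)&(hsv[...,1]>100)&(hsv[...,2]>40))):
        m=m.astype(np.uint8);m[vmax:]=0
        cs,_=cv2.findContours(m,cv2.RETR_EXTERNAL,cv2.CHAIN_APPROX_NONE)
        for c in cs:
            if cv2.contourArea(c)<amin: continue
            (u,v),(a,b),t=cv2.minAreaRect(c); x,y,W,Hh=cv2.boundingRect(c)
            print(nm,"uv",round(u),round(v),"rect",round(a),round(b),round(t),"bb",x,y,x+W,y+Hh,"area",int(cv2.contourArea(c)),*[onz(p,u,v,z)[:2].round(0).tolist() for z in zs])
    return im,p
E
python3 - <<'E'
from h import *
s=env.read_state();P=s["tool_pos"]
env.move_l([P[0],P[1],400],rate=200)
env.move_l(hp(-150,400,-60),rate=200);st()
im,p=blobs("wrist",(168,16),150,330);save(im,"w10");np.save("w10.npy",p["pose"])
print("top");im,p=blobs("top",(168,16),25);save(im,"t10")
print("scene");im,p=blobs("scene",(),20)
print("beaker?",proj(viewer.camera_params("top"),[690,-225,91]))
E
```

```text
[ 492.6 -128.8  399. ] [-0.2 -0.2  0.3] 40.2 34.6
amber uv 45 250 rect 53 33 2 bb 19 233 72 268 area 1106 [467.0, 86.0] [423.0, 190.0]
amber uv 361 152 rect 38 42 85 bb 342 132 383 173 area 1179 [550.0, -159.0] [547.0, -174.0]
amber uv 289 116 rect 32 36 86 bb 270 99 308 132 area 974 [574.0, -104.0] [582.0, -94.0]
green uv 69 226 rect 16 30 85 bb 54 218 85 235 area 395 [487.0, 65.0] [453.0, 158.0]
green uv 34 224 rect 16 31 90 bb 19 216 51 233 area 430 [488.0, 92.0] [454.0, 198.0]
green uv 324 155 rect 36 33 90 bb 307 137 341 174 area 961 [547.0, -131.0] [542.0, -133.0]
green uv 402 140 rect 27 17 90 bb 394 127 412 155 area 381 [559.0, -189.0] [560.0, -219.0]
green uv 328 110 rect 17 32 0 bb 320 94 338 127 area 441 [579.0, -133.0] [589.0, -137.0]
green uv 26 88 rect 53 74 0 bb 0 51 54 126 area 1988 [588.0, 84.0] [602.0, 186.0]
top
amber uv 262 307 rect 15 9 77 bb 259 300 269 315 area 77 [431.0, 132.0] [428.0, 146.0]
amber uv 248 306 rect 10 14 0 bb 243 299 254 314 area 127 [433.0, 163.0] [430.0, 181.0]
amber uv 372 241 rect 12 15 90 bb 364 235 380 248 area 156 [577.0, -103.0] [591.0,
[... 311 characters left out ...]
58 252 area 726 [586.0, 179.0] [601.0, 199.0]
scene
amber uv 368 387 rect 12 17 90 bb 360 381 378 394 area 113
amber uv 346 310 rect 17 13 63 bb 336 300 354 320 area 177
amber uv 244 297 rect 18 15 60 bb 235 288 253 308 area 129
amber uv 344 284 rect 10 15 66 bb 338 280 354 291 area 77
amber uv 289 98 rect 15 10 90 bb 284 90 295 106 area 55
green uv 358 371 rect 7 14 51 bb 354 367 367 379 area 52
green uv 301 294 rect 6 17 63 bb 292 289 311 299 area 81
green uv 346 294 rect 14 26 90 bb 333 287 360 302 area 183
green uv 259 294 rect 17 7 61 bb 253 287 264 302 area 61
green uv 295 283 rect 6 17 63 bb 288 280 305 290 area 62
beaker? (np.float64(421.0533702638455), np.float64(196.2331493571317))
```

```bash
cat >> h.py <<'E'
def tri(*obs):
    A=np.zeros((3,3));b=np.zeros(3)
    for p,u,v in obs:
        o,d=ray(p,u,v);d=d/np.linalg.norm(d);M=np.eye(3)-np.outer(d,d);A+=M;b+=M@o
    X=np.linalg.solve(A,b);return X.round(1),[np.round(np.subtract(proj(p,X),(u,v)),1).tolist() for p,u,v in obs]
E
python3 - <<'E'
from h import *
W=viewer.camera_params("wrist");W["pose"]=np.load("w10.npy");S=viewer.camera_params("scene")
print("bench cap",tri((W,402,140),(S,358,371)))
for n,u,v in(("skew cap",324,155),("skew body",361,152),("rear cap",328,110),("rear body",289,116)):
    for su,sv in((346,310),(344,284),(346,294),(368,387)): print(n,su,sv,*tri((W,u,v),(S,su,sv)))
im=cv2.imread("pics/w10.png")
print([[int(x) for x in im[v,u]] for u,v in((425,140),(440,140),(450,140))])
# bench body: amber loosened
hsv=cv2.cvtColor(im,cv2.COLOR_BGR2HSV);m=((hsv[...,0]<18)&(hsv[...,1]>80)&(hsv[...,2]>40)).astype(np.uint8)[100:180,395:500]
ys,xs=np.nonzero(m);print("bench amber",len(xs),xs.min()+395,xs.max()+395,ys.min()+100,ys.max()+100)
E
```

```text
bench cap (array([ 557.8, -215.4,   24.9]), [[-1.4, 2.4], [1.3, -0.1]])
skew cap 346 310 [ 553.5 -135.8  131.7] [[5.3, -9.3], [-4.1, -0.3]]
skew cap 344 284 [ 552.4 -133.1  192.9] [[3.6, -6.5], [-2.4, -0.1]]
skew cap 346 294 [ 554.  -134.8  169.7] [[5.2, -9.3], [-3.6, -0.2]]
skew cap 368 387 [ 572.  -154.5  -58.1] [[16.7, -26.1], [-17.1, -1.7]]
skew body 346 310 [ 549.8 -161.1  145.2] [[0.2, -0.3], [-0.1, -0.0]]
skew body 344 284 [ 549.3 -154.2  203.1] [[-1.4, 2.6], [0.9, 0.0]]
skew body 346 294 [ 550.6 -157.4  181.1] [[0.2, -0.3], [-0.1, -0.0]]
skew body 368 387 [ 566.4 -191.4  -34.5] [[10.9, -17.8], [-11.3, -0.4]]
rear cap 346 310 [ 575.  -130.5  123.7] [[-4.4, 8.9], [3.7, -0.2]]
rear cap 344 284 [ 570.1 -128.9  187.4] [[-5.8, 11.9], [4.1, -0.2]]
rear cap 346 294 [ 573.2 -130.1  163.1] [[-4.4, 9.0], [3.3, -0.1]]
rear cap 368 387 [ 607.6 -144.2  -81. ] [[5.0, -9.2], [-5.7, 0.1]]
rear body 346 310 [ 579.1 -101.4  107.1] [[1.1, -2.1], [-0.9, -0.0]]
rear body 344 284 [ 573.4 -104.9  174.8] [[-0.4, 0.8], [0.3, 0.0]]
rear body 346 294 [ 576.7 -104.2  149.3] [[1.0, -2.0], [-0.8, -0.0]]
rear body 368 387 [ 614.2 -100.1 -111. ] [[11.1, -19.3], [-12.4, -0.8]]
[[180, 198, 172], [212, 211, 214], [41, 58, 96]]
bench amber 181 413 451 126 156
```

Run:
```python
from h import *
W=viewer.camera_params("wrist");W["pose"]=np.load("w10.npy");T=viewer.camera_params("top");S=viewer.camera_params("scene")
print("bench vial cap end/foot",onz(W,394,140,16),onz(W,451.5,141,16),"x-edges",onz(W,430,126,16),onz(W,430,156,16))
print("tube2 base",onz(T,426.8,225,8),"head",onz(T,433,221,110))
im=cv2.imread("pics/w10.png");hsv=cv2.cvtColor(im,cv2.COLOR_BGR2HSV)
m=((hsv[...,0]>100)&(hsv[...,0]<125)&(hsv[...,1]>120)&(hsv[...,2]>80)).astype(np.uint8)
n,l,s,c=cv2.connectedComponentsWithStats(m)
for i in range(1,n):
    if s[i][4]>80: print("blue",s[i],onz(W,*c[i],12)[:2].round())
o=cv2.imread("pics/top0.png")
cx,cy,a=np.load("rest.npy");print("hook",cx+140*np.cos(a),cy+140*np.sin(a))
# binder face: left-front corner in top image (440,250)
for z in(0,150,300):print("binder corner",z,onz(T,440,252,z)[:2].round())
# row/col gray profile for the binder in w10 near the vial
print([im[141,u].tolist() for u in range(448,520,6)])
print([(v,im[v,470].tolist()) for v in range(60,200,12)])
```

```text
bench vial cap end/foot [ 560.13550603 -209.66395632   16.        ] [ 560.90762838 -272.90794019   16.        ] x-edges [ 576.06349496 -247.79641901   16.        ] [ 544.10646017 -250.80557865   16.        ]
tube2 base [ 632.83986063 -253.40922463    8.        ] head [ 629.89818853 -248.66429147  110.        ]
blue [422  55  26  34 174] [ 630. -243.]
blue [  512   143   128   179 13240] [ 450. -445.]
blue [619 201  21  19 186] [ 489. -489.]
blue [326 247  29  20  90] [ 428. -155.]
hook 559.6787461024978 -266.6977521012192
binder corner 0 [ 567. -287.]
binder corner 150 [ 556. -256.]
binder corner 300 [ 545. -225.]
[[40, 62, 104], [75, 76, 75], [127, 127, 126], [114, 114, 112], [48, 46, 47], [47, 46, 47], [58, 59, 58], [74, 75, 75], [59, 59, 58], [55, 54, 53], [55, 54, 53], [53, 51, 52]]
[(60, [144, 146, 144]), (72, [114, 114, 114]), (84, [38, 34, 36]), (96, [39, 35, 36]), (108, [63, 63, 63]), (120, [105, 105, 107]), (132, [63, 61, 62]), (144, [43, 43, 42]), (156, [47, 48, 47]), (168, [112, 111, 110]), (180, [184, 183, 181]), (192, [202, 201, 199])]
```

The skewed vial hangs over the hatch's right edge (body about (550,-161,145), foot low), and the bench vial is at (560,-240) beside the hook. I'll secure the skewed one first, gripping across its body outside the hatch wall.

Run:
```python
from h import *
g=np.array([550,-163,145+3.])
q=down(1.5*np.pi)
env.reach([g[0],g[1],300],q); set_gripper(52)
hit=env.move_l([g[0],g[1],g[2]+61],rate=80,f_stop=6);st(hit)
im,p=blobs("wrist",(150,),150,330)
set_gripper(20);s=st("grip")
if s["width"]>25:
    env.move_l([g[0],g[1],330],rate=80);st()
    im,p=blobs("wrist",(330-61,),150,480)
    np.save("w11.npy",p["pose"])
    print("scene");blobs("scene",(),20); print("top"); blobs("top",(),25)
```

```text
False [ 550.3 -163.1  209.5] [-0.7 -0.1  0.5] 51.7 37.8
amber uv 313 295 rect 77 92 84 bb 264 252 358 330 area 2804 [549.0, -153.0]
amber uv 402 158 rect 103 92 87 bb 356 106 450 210 area 8540 [579.0, -104.0]
amber uv 400 97 rect 8 57 82 bb 372 90 429 103 area 292 [578.0, -84.0]
green uv 407 260 rect 52 88 87 bb 362 232 452 287 area 3615 [583.0, -140.0]
green uv 306 245 rect 88 88 82 bb 260 203 351 290 area 5600 [546.0, -135.0]
green uv 320 204 rect 51 11 19 bb 295 197 345 215 area 251 [551.0, -120.0]
grip [ 550.  -163.   209.1] [-0.4 -0.4  0.5] 32.0 38.3
 [ 549.8 -162.9  329.4] [-0.5 -0.3 -0.6] 32.1 40.0
amber uv 317 301 rect 93 94 82 bb 266 249 359 346 area 3605 [549.0, -156.0]
green uv 307 244 rect 94 86 77 bb 261 197 354 290 area 6086 [546.0, -134.0]
green uv 310 176 rect 8 35 90 bb 293 172 329 181 area 236 [547.0, -110.0]
scene
amber uv 368 387 rect 12 17 90 bb 360 381 378 394 area 113
amber uv 333 294 rect 13 8 4 bb 327 290 341 299 area 22
amber uv 244 297 rect 18 16 56 bb 235 288 253 308 area 133
amber uv 347 257 rect 15 13 63 bb 343 248 356 266 area 133
green uv 358 371 rect 7 14 51 bb 354 367 367 379 area 47
green uv 340 300 rect 13 12 51 bb 333 293 347 308 area 123
green uv 301 294 rect 6 17 63 bb 292 289 311 299 area 81
green uv 259 294 rect 17 7 61 bb 253 287 264 302 area 61
green uv 295 283 rect 6 17 63 bb 288 280 305 290 area 61
top
amber uv 264 307 rect 14 9 90 bb 259 300 269 315 area 79
amber uv 248 306 rect 13 10 90 bb 243 300 254 314 area 126
amber uv 303 124 rect 23 9 79 bb 298 112 309 136 area 89
green uv 264 294 rect 5 10 90 bb 259 291 270 297 area 49
green uv 248 294 rect 5 11 90 bb 243 291 255 297 area 50
green uv 242 236 rect 30 30 45 bb 227 220 258 252 area 722
```

The vial is held firmly (width 32) and tilted about 27°. I'll level it by tilting the tool, set it down on open bench at (395,-40), and then look at it.

```bash
cat >> h.py <<'E'
def tilted(th,ax='x',a=1.5*np.pi): return (R.from_euler(ax,th)*R.from_quat(down(a))).as_quat()
def tcp(g,q,ahead=61): return np.array(g)-ahead*R.from_quat(q).apply([0,0,1])
E
python3 - <<'E'
from h import *
q=tilted(np.radians(-27)); g=np.array([395,-45,23.])
T=tcp(g,q); print(T)
print(env.ik(T,q) is not None, env.ik(T+[0,0,250],q) is not None)
env.reach(T+[0,0,250],q);st()
env.move_l(T+[0,0,30],rate=150);hit=env.move_l(T,rate=40,f_stop=6);s=st(hit)
if s["width"]>25:
    env.hold(.2);set_gripper(50);env.hold(.3)
    env.move_l(T+60*np.array([0,np.sin(np.radians(27)),np.cos(np.radians(27))]),rate=80)
    P=env.read_state()["tool_pos"];env.move_l([P[0],P[1],260],rate=200)
    im,p=blobs("wrist",(16,),150,480);st()
    print("top");blobs("top",(16,),25);print(same())
E
```

```text
[395.         -17.30657952  77.35139798]
True True
 [396.  -17.1 327.8] [-0.2  0.4 -0.5] 31.6 41.0
True [395.2 -17.4  79. ] [ 1.2 -0.2  4.4] 31.8 43.2
amber uv 319 136 rect 42 61 0 bb 298 105 341 167 area 1729 [394.0, -38.0]
green uv 477 294 rect 23 30 90 bb 462 282 493 306 area 468 [558.0, -216.0]
green uv 319 93 rect 34 42 90 bb 298 76 341 111 area 1242 [394.0, -6.0]
 [394.2   9.6 258.9] [ 0.1 -0.3  0.8] 50.1 46.0
top
amber uv 339 322 rect 11 14 90 bb 332 316 347 328 area 151 [395.0, -39.0]
amber uv 248 304 rect 9 10 90 bb 243 300 254 310 area 53 [434.0, 181.0]
amber uv 302 125 rect 22 9 72 bb 298 113 309 136 area 88 [878.0, 56.0]
green uv 248 294 rect 5 10 90 bb 243 291 254 297 area 46 [460.0, 181.0]
green uv 388 254 rect 11 7 90 bb 384 249 392 261 area 62 [559.0, -156.0]
green uv 414 254 rect 12 7 90 bb 410 248 418 261 area 73 [560.0, -219.0]
green uv 242 236 rect 30 30 45 bb 227 220 258 252 area 723 [601.0, 199.0]
changed px 14
True
```

The vial lies along y at x≈394. I'm grasping it by its ends and placing it in nest_3, with all hatch-crossing moves now kept high.

```bash
python3 - <<'E'
s=open('h.py').read()
s=s.replace('    env.reach(hp(d,z+50,l),down(w+np.pi)); set_gripper(74)\n','    up(330); env.reach(hp(d,330,l),down(w+np.pi)); set_gripper(74)\n')
s=s.replace('def place(c,k,off=(0,0)):','def up(z):\n    P=env.read_state()["tool_pos"]\n    if P[2]<z: env.move_l([P[0],P[1],z],rate=250)\ndef place(c,k,off=(0,0),dz=0):')
s=s.replace('env.reach([*n,185],q)','env.reach([*n,235],q)').replace('hit=env.move_l([*n,101],rate=70','env.move_l([*n,130+dz],rate=200);hit=env.move_l([*n,101+dz],rate=70')
s+='''
def bpick(x,y,yaw=0):
    up(180); env.reach([x,y,180],down(np.pi+yaw)); set_gripper(76)
    hit=env.move_l([x,y,82.5],rate=100,f_stop=8); set_gripper(40); s=st(f"bpick {hit}")
    env.move_l([x,y,220],rate=150); return env.read_state()["width"]>52
'''
open('h.py','w').write(s)
E
python3 - <<'E'
from h import *
s=env.read_state();p=viewer.camera_params("wrist");T=np.eye(4);T[:3,:3]=R.from_quat(s["orientation"]).as_matrix();T[:3,3]=s["tool_pos"];p["pose"]=T@np.array(p["tool_from_camera"])
a,b=onz(p,319,76,16),onz(p,319.5,167,16);print(a,b);c=(a+b)/2
if bpick(c[0],c[1]):
    up(250)
    if same(): print(place(CAR0,3,dz=5.5))
    up(260)
    blobs("top",(40,),20);print(same())
E
```

```text
[393.98295646   5.7448647   16.        ] [394.35559132 -65.56014575  16.        ]
bpick False [394.4 -29.9  82.8] [-0.1  0.   5.2] 57.8 49.1
changed px 0
over [438.4 211.7 234.2] [-0.1 -0.2 -0.7] 58.1 51.4
down True [438.9 212.3 106.4] [0.2 0.2 4.4] 57.8 52.5
True
amber uv 264 307 rect 14 9 90 bb 259 300 269 315 area 90 [429.0, 141.0]
amber uv 248 307 rect 14 12 90 bb 242 300 255 315 area 134 [428.0, 178.0]
amber uv 237 297 rect 14 6 90 bb 234 290 241 305 area 50 [452.0, 205.0]
amber uv 302 125 rect 23 9 72 bb 298 113 309 136 area 86 [872.0, 55.0]
green uv 264 294 rect 5 10 90 bb 259 291 270 297 area 44 [461.0, 140.0]
green uv 248 294 rect 5 10 90 bb 243 291 254 297 area 38 [460.0, 179.0]
green uv 388 254 rect 11 7 90 bb 384 249 392 261 area 62 [557.0, -153.0]
green uv 414 254 rect 12 7 90 bb 410 248 418 261 area 74 [559.0, -215.0]
green uv 242 236 rect 30 30 45 bb 227 220 258 252 area 724 [599.0, 196.0]
changed px 1462
False
```

Nest_3 is filled. Next is the vial at the right lane's front.

Run:
```python
from h import *
up(330);env.reach(hp(-145,345,-30),down(w+np.pi))
im,p=blobs("wrist",(168,16,40),150,300);save(im,"w12");np.save("w12.npy",p["pose"]);st();print(same())
```

```text
amber uv 32 265 rect 90 47 27 bb 0 227 73 289 area 1760 [476.0, 90.0] [425.0, 199.0] [433.0, 182.0]
green uv 7 282 rect 13 17 80 bb 0 274 17 290 area 187 [464.0, 108.0] [406.0, 228.0] [415.0, 209.0]
green uv 68 242 rect 19 33 83 bb 51 232 86 252 area 509 [493.0, 65.0] [452.0, 159.0] [458.0, 144.0]
green uv 30 240 rect 19 36 90 bb 12 230 49 250 area 598 [493.0, 89.0] [453.0, 198.0] [459.0, 180.0]
green uv 354 168 rect 34 6 90 bb 351 151 358 186 area 182 [546.0, -118.0] [536.0, -131.0] [537.0, -129.0]
green uv 384 166 rect 41 24 90 bb 372 145 397 187 area 789 [548.0, -137.0] [539.0, -161.0] [540.0, -157.0]
green uv 447 146 rect 19 31 8 bb 436 131 458 162 area 485 [561.0, -174.0] [560.0, -220.0] [560.0, -213.0]
green uv 25 88 rect 50 79 0 bb 0 48 51 128 area 2128 [587.0, 79.0] [601.0, 182.0] [598.0, 166.0]
 [497.  -97.7 344.4] [ 0.1  0.1 -0.8] 72.3 55.8
changed px 0
True
```

Run:
```python
from h import *
ok=pick(-49,d=-95)
if ok and same(): print(place(CAR0,4))
up(260);st()
```

```text
pick hit False 57.683949547658095 30.00018686056137
lift [ 547.1 -115.9  303.8] [ 0.7 -0.5  0.1] 57.8 58.5
changed px 0
over [439.3 247.9 235.1] [-0.7 -1.1 -0.4] 58.0 60.0
down True [439.9 248.9 110.7] [-0.2 -0.2  0.2] 58.1 61.0
True
 [438.4 248.1 259.3] [-0.8 -0.1 -0.4] 72.1 62.4
```

Nest_4 is filled. Now the vial by the hook: a 20° tilted grasp across its diameter keeps the gripper body clear of the tube, the hook and the hatch.

Run:
```python
from h import *
q=tilted(np.radians(-20),'y'); g=np.array([560,-231,19.]); T=tcp(g,q,77); print(T)
T2=tcp([395,-45,19.],q,77)
print([env.ik(x,q) is not None for x in(T,T+[0,0,240],T2+[0,0,200],T2)])
up(330); env.reach(T+[0,0,240],q); set_gripper(42)
env.move_l(T+[0,0,60],rate=200);st()
hit=env.move_l(T,rate=50,f_stop=6);st(hit)
if not hit:
    set_gripper(20);s=st("grip")
    if s["width"]>25:
        env.move_l(T+[0,0,240],rate=120);s=st("up")
        if s["width"]>25:
            env.reach(T2+[0,0,200],q);env.move_l(T2+[0,0,25],rate=150)
            hit=env.move_l(T2,rate=40,f_stop=6);s=st(hit);env.hold(.2);set_gripper(44);env.hold(.3)
            env.move_l(T2+[0,0,150],rate=120)
            P=tcp([380,-45,200],down(1.5*np.pi),0);env.reach([395,-10,260],down(1.5*np.pi))
            im,p=blobs("wrist",(16,),150,480);np.save("w13.npy",p["pose"]);st()
```

```text
[ 533.66444896 -231.           91.3563318 ]
[True, True, True, False]
 [ 534.2 -231.3  152.1] [ 0.7 -0.2  0.5] 42.1 66.3
False [ 533.8 -231.1   91.7] [-0.6  1.1  0.3] 42.0 67.7
grip [ 533.8 -231.    91.7] [-1.5  1.   2.6] 31.1 68.0
up [ 533.5 -230.9  330.7] [-0.1 -0.5 -0. ] 31.3 70.2Traceback (most recent call last):
  File "<stdin>", line 13, in <module>
station.IKError: the arm cannot follow that straight line within its joint ranges
```

The bench vial is held. The tilted set-down is out of reach, so I'll set it down with the tool vertical instead (that only rotates the vial about its own axis).

Run:
```python
from h import *
s=st();q=down(1.5*np.pi)
if s["width"]>25:
    env.reach([395,-45,300],q);env.move_l([395,-45,122],rate=150)
    hit=env.move_l([395,-45,94],rate=40,f_stop=6);s=st(hit);env.hold(.2);set_gripper(44);env.hold(.3)
    env.move_l([395,-45,200],rate=120);env.reach([395,-10,260],q)
    im,p=blobs("wrist",(16,),150,480);np.save("w13.npy",p["pose"]);st()
    save(im,"w13");print("top");blobs("top",(16,40),20)
```

```text
[370.2 -45.5 292.2] [-0.3 -0.7 -0.3] 31.1 71.2
True [394.6 -44.9  96. ] [ 0.4 -0.7  0.6] 31.2 73.6
amber uv 406 309 rect 84 29 65 bb 379 275 433 345 area 1338 [470.0, -85.0]
amber uv 318 286 rect 53 37 90 bb 299 260 337 314 area 478 [395.0, -64.0]
amber uv 368 14 rect 28 54 90 bb 341 0 396 29 area 572 [431.0, 143.0]
green uv 318 250 rect 25 35 90 bb 300 237 336 263 area 776 [395.0, -32.0]
green uv 420 12 rect 24 23 90 bb 408 0 432 25 area 463 [468.0, 144.0]
 [394.6  -9.9 259.3] [0.3 0.2 0.7] 43.6 76.0
top
amber uv 263 307 rect 14 8 90 bb 259 300 268 315 area 76 [428.0, 145.0] [429.0, 142.0]
amber uv 248 306 rect 13 10 90 bb 243 300 254 314 area 125 [429.0, 181.0] [429.0, 178.0]
amber uv 234 298 rect 13 11 90 bb 229 291 241 305 area 127 [450.0, 214.0] [450.0, 211.0]
amber uv 302 125 rect 23 9 72 bb 298 113 309 136 area 88 [879.0, 56.0] [872.0, 55.0]
green uv 234 310 rect 5 10 90 bb 229 308 240 314 area 49 [419.0, 214.0] [420.0, 211.0]
green uv 264 294 rect 5 10 90 bb 259 291 270 297 area 49 [461.0, 143.0] [461.0, 140.0]
green uv 248 294 rect 5 11 90 bb 243 291 255 297 area 52 [460.0, 180.0] [460.0, 177.0]
green uv 220 292 rect 5 10 90 bb 215 290 226 296 area 47 [462.0, 249.0] [462.0, 245.0]
green uv 242 236 rect 30 30 45 bb 227 220 258 252 area 724 [601.0, 199.0] [599.0, 196.0]
```

Run:
```python
from h import *
p=viewer.camera_params("wrist");p["pose"]=np.load("w13.npy")
a,b=onz(p,318,237,16),onz(p,318,314,16);print(a,b);c=(a+b)/2
print("by cap",a[1]-31)
if bpick(c[0],c[1]):
    up(250)
    if same(): print(place(CAR0,5,dz=5.5))
    up(300); env.reach([398,193,335],down(np.pi)); im,p=blobs("wrist",(40,),100,270);np.save("w14.npy",p["pose"]);save(im,"w14");st();print(topcar())
    print("w",plate(im,p,(0,0,640,290)))
```

```text
[395.21864327 -21.67925925  16.        ] [395.21179115 -89.34636103  16.        ]
by cap -52.67925924869745
bpick False [395.5 -55.6  82.8] [0.1 0.7 6.3] 58.1 79.6
changed px 176
amber uv 373 180 rect 38 28 90 bb 359 161 388 200 area 917 [427.0, 143.0]
amber uv 333 180 rect 30 39 0 bb 318 160 349 200 area 1090 [427.0, 179.0]
amber uv 297 154 rect 39 31 88 bb 281 134 313 174 area 1067 [450.0, 212.0]
green uv 297 190 rect 15 28 90 bb 283 183 312 199 area 314 [417.0, 212.0]
green uv 375 142 rect 15 28 90 bb 361 135 390 151 area 373 [460.0, 142.0]
green uv 333 143 rect 16 28 90 bb 319 135 348 152 area 395 [460.0, 179.0]
green uv 254 140 rect 14 25 90 bb 242 133 268 148 area 249 [462.0, 249.0]
green uv 306 22 rect 45 112 90 bb 250 0 363 46 area 3462 [557.0, 202.0]
 [397.8 191.9 334.1] [ 0.5 -0.5  0.5] 57.7 82.3
(array([414.41796875, 305.09744263,   1.58271044]), [153.99127197265625, 172.64524841308594])
w (array([438.73406982, 189.69769287,   1.56994505]), [106.61273193359375, 302.86090087890625])
```

The carrier hasn't moved (the changed pixels were nest_4's vial) and all placed vials are aligned. I'm placing the last vial in nest_5, then swinging the keeper with the fingers straddling the knob.

Run:
```python
from h import *
print(place(CAR0,5,dz=5.5)); up(300)
pin=np.array([439,61.]); K=onz(viewer.camera_params("top"),265.1,222.1,94)[:2];d=K-pin;a0=np.arctan2(d[1],d[0]);print("knob",K,np.linalg.norm(d),np.degrees(a0))
def pose(a,lead=0): 
    r=200;return pin+r*np.array([np.cos(a),np.sin(a)])+lead*np.array([-np.sin(a),np.cos(a)])
xy=pose(a0)
env.reach([*xy,260],down(a0+np.pi)); set_gripper(34)
hit=env.move_l([*xy,153],rate=80,f_stop=8);st(f"down {hit}")
im,p=cam("wrist");save(im,"w15")
if not hit:
    set_gripper(26);st()
    for a in np.linspace(a0,np.radians(84),7)[1:]:
        env.move_l([*pose(a,5),153],rot=down(a+np.pi),rate=90)
        s=st(f"{np.degrees(a):.0f}")
        if np.linalg.norm(s["force"])>15: break
```

```text
over [438.9 283.8 235.2] [-0.4 -0.3 -0.3] 57.5 83.7
down True [438.6 284.3 106.4] [-0.5 -0.3  3.7] 57.7 84.8
True
knob [625.05921881 136.1418887 ] 200.65975267041256 21.991815331889363
down False [624.8 136.  153.6] [-0.8 -0.9  0.2] 34.0 89.6
 [624.5 135.9 153.1] [-0.  -0.2  0.4] 26.1 90.0
32 [605.4 172.2 153. ] [ 0.8  0.2 -0.5] 25.6 90.6
43 [583.  199.9 153. ] [ 0.9 -0.6  0.3] 26.2 91.2
53 [555.9 223.6 153.1] [-1.1 -0.8 -0.5] 26.0 91.7
63 [524.9 241.9 153.1] [ 0.3 -0.1  0.2] 26.2 92.3
74 [491.1 254.3 153.2] [ 0.9 -0.7 -0.2] 26.0 92.8
84 [455.7 260.5 153.2] [ 0.2 -0.6 -0.3] 26.0 93.4
```

Run:
```python
from h import *
pin=np.array([439,61.]);ae=1.572
def pose(a,lead=0): return pin+200*np.array([np.cos(a),np.sin(a)])+lead*np.array([-np.sin(a),np.cos(a)])
for lead in(0,4,8,11,14):
    hit=env.move_l([*pose(ae,lead),153],rot=down(ae+np.pi),rate=30,f_stop=9);s=st(f"{lead} {hit}")
    if hit: break
env.hold(.3);st()
P=env.read_state()["tool_pos"];set_gripper(36);env.move_l([P[0]+4,P[1],153],rate=40);env.move_l([P[0]+4,P[1],330],rate=200)
env.reach([398,193,335],down(np.pi)); im,p=blobs("wrist",(40,),100,270);np.save("w16.npy",p["pose"]);save(im,"w16");st()
print("w",plate(im,p,(0,0,640,290)))
# keeper bar: bright white pixels, top z=68
m=(im.min(2)>0)
hsv=cv2.cvtColor(im,cv2.COLOR_BGR2HSV)
for u in range(140,500,20):
    col=hsv[100:240,u];k=np.nonzero((col[:,2]>215)&(col[:,1]<18))[0]
    if len(k):print(u,k.min()+100,k.max()+100,len(k),end=" | ")
print();dk=((hsv[100:240,120:300,2]<45)).astype(np.uint8)
n,l,S,c=cv2.connectedComponentsWithStats(dk)
for i in range(1,n):
    if 100<S[i][4]<3000:print(S[i][:5]+[120,100,0,0,0],c[i]+[120,100])
```

```text
0 False [438.5 261.  153. ] [0.6 0.2 0.6] 25.9 94.1
4 False [434.4 261.  152.9] [-0.2 -0.1 -0.5] 26.0 94.3
8 False [431.6 261.4 153.3] [ 4.   0.  -0.9] 26.5 94.6
11 False [429.2 261.6 153.5] [ 5.7 -0.2 -0.7] 25.8 94.9
14 False [426.6 261.8 153.7] [ 7.5  0.9 -0.9] 26.2 95.1
 [426.6 261.8 153.7] [ 6.6  1.  -1.4] 26.4 95.4
amber uv 334 193 rect 19 29 86 bb 319 184 349 204 area 459 [415.0, 179.0]
amber uv 373 194 rect 21 26 87 bb 360 183 387 205 area 411 [415.0, 143.0]
amber uv 296 154 rect 25 29 90 bb 282 141 312 167 area 630 [451.0, 213.0]
green uv 298 196 rect 10 27 90 bb 284 191 312 202 area 122 [413.0, 212.0]
green uv 375 147 rect 14 22 90 bb 364 140 387 155 area 173 [457.0, 143.0]
green uv 333 147 rect 14 28 90 bb 319 140 348 155 area 294 [457.0, 180.0]
green uv 316 24 rect 48 133 90 bb 249 0 383 49 area 4337 [557.0, 196.0]
 [398.  193.1 334.7] [-0.4  0.4 -0.9] 35.8 98.5
w (array([434.42501831, 196.03747559,   1.59315272]), [107.63343811035156, 292.10516357421875])
160 174 195 22 | 180 120 219 49 | 200 119 216 79 | 220 119 221 36 | 240 205 215 11 | 260 170 196 25 | 280 170 182 13 | 300 169 182 14 | 320 169 181 13 | 340 168 180 11 | 360 168 180 11 | 380 114 175 20 | 400 115 173 18 | 420 114 179 43 | 440 115 205 66 | 460 115 179 37 | 480 163 179 10 |
```

Run:
```python
from h import *
p=viewer.camera_params("wrist");p["pose"]=np.load("w16.npy");im=cv2.imread("pics/w16.png")
hsv=cv2.cvtColor(im,cv2.COLOR_BGR2HSV)
pts=[]
for u in list(range(270,375,4)):
    k=np.nonzero((hsv[150:200,u,2]>200)&(hsv[150:200,u,1]<20))[0]+150
    if 9<=len(k)<=16 and np.ptp(k)==len(k)-1: pts.append(onz(p,u,k.mean(),68)[:2])
pts=np.array(pts);f=np.polyfit(pts[:,1],pts[:,0],1);print(len(pts),"bar angle",np.pi/2-np.arctan(f[0]),"x at y=61",np.polyval(f,61),"at 309",np.polyval(f,309))
# plate front/back edges from the plate mask
def edge(rows,first):
    P=[]
    for u in range(200,450,5):
        v=np.nonzero((hsv[rows[0]:rows[1],u,2]>120)&(hsv[rows[0]:rows[1],u,1]<70))[0]+rows[0]
        if len(v): P.append(onz(p,u,(v.min()-.5) if first else (v.max()+.5),12)[:2])
    P=np.array(P)
    for _ in range(3):
        g=np.polyfit(P[:,1],P[:,0],1);r=np.abs(P[:,0]-np.polyval(g,P[:,1]));P=P[r<max(2,np.median(r)*2.5)]
    return len(P),np.pi/2-np.arctan(g[0]),np.polyval(g,193)
print("top edge",edge((95,135),True),"bottom edge",edge((195,240),False))
print(topcar())
```

```text
24 bar angle 1.5932524216924677 x at y=61 437.2275900234407 at 309 431.6575421765149
top edge (50, np.float64(1.5934299673884198), np.float64(488.1850070890345)) bottom edge (41, np.float64(1.5961721044870794), np.float64(381.5354912562025))
(array([410.76193237, 306.25949097,   1.5827103 ]), [146.7073516845703, 170.2342071533203])
```

The bar's angle (1.593) matches the plate's (1.594), so the keeper is shut in its catch. I'll retreat and do a last numeric check of the pole, bystanders and vials against the first picture.

Run:
```python
from h import *
env.move_joints([1.14,0.423,1.63,0,1.089,-0.019]);st()
im,p=blobs("top",(40,),8);save(im,"t20")
d=cv2.absdiff(cv2.GaussianBlur(im,(3,3),0),cv2.GaussianBlur(REF,(3,3),0)).max(2)
for n,(x0,y0,x1,y1) in dict(pole=(420,248,475,345),tubeA=(375,295,408,328),tube2=(415,205,445,238),beaker=(405,165,450,212)).items():
    r=d[y0:y1,x0:x1];ys,xs=np.nonzero(r>40);print(n,len(xs),(xs.min()+x0,xs.max()+x0,ys.min()+y0,ys.max()+y0) if len(xs) else "")
sc=viewer.camera("scene");sr=cv2.imread("pics/scene0.png");r=cv2.absdiff(sc,sr)[360:445,280:385].max(2);print("scene pole diff",(r>40).sum());r=cv2.absdiff(sc,sr)[330:390,275:305].max(2);print("scene tube diff",(r>40).sum())
c,s=plate(im,p,(150,255,320,345));print(c,s)
```

```text
[250.4 572.3 302.8] [-0.3 -0.1 -0. ] 35.9 100.3
amber uv 21 407 rect 21 8 87 bb 17 397 26 419 area 76 [188.0, 704.0]
amber uv 263 312 rect 7 8 90 bb 259 308 268 316 area 43 [418.0, 142.0]
amber uv 248 312 rect 7 10 90 bb 243 308 254 316 area 63 [418.0, 178.0]
amber uv 234 296 rect 7 10 90 bb 229 293 240 301 area 68 [453.0, 212.0]
amber uv 206 295 rect 11 6 45 bb 201 293 210 302 area 16 [455.0, 278.0]
amber uv 302 124 rect 23 9 76 bb 298 112 309 136 area 87 [873.0, 55.0]
green uv 234 312 rect 5 10 90 bb 229 310 240 316 area 49 [415.0, 211.0]
green uv 204 313 rect 6 10 90 bb 199 310 210 317 area 49 [413.0, 282.0]
green uv 264 295 rect 6 10 90 bb 259 292 270 299 area 48 [457.0, 140.0]
green uv 248 295 rect 6 11 90 bb 242 292 254 299 area 54 [457.0, 180.0]
green uv 219 294 rect 5 10 90 bb 214 292 225 298 area 49 [457.0, 248.0]
green uv 242 236 rect 30 30 45 bb 227 220 258 252 area 725 [599.0, 196.0]
green uv 50 30 rect 3 10 0 bb 49 25 53 36 area 18 [1106.0, 683.0]
pole 204 (np.int64(435), np.int64(459), np.int64(252), np.int64(312))
tubeA 0 
tube2 0 
beaker 0 
scene pole diff 241
scene tube diff 0
[434.75009155 197.6618042    1.58259737] [106.10157012939453, 284.88067626953125]
```

Bystanders are unchanged and all five caps sit at the right pitch. The pole region differs slightly, so I'll measure the shift.

Run:
```python
from h import *
I={n:cv2.imread(f"pics/{n}.png") for n in("top0","t7","t10","t20")}
for v in range(250,336,4):
    o=[]
    for n,im in I.items():
        g=cv2.cvtColor(im,cv2.COLOR_BGR2GRAY)[v,425:472].astype(int)
        if v<280: k=np.nonzero(g>120)[0]
        else: k=np.nonzero((g<60))[0]; k=k[(k>10)&(k<44)]
        o.append((n,(k.min()+425,k.max()+425,round(k.mean()+425,1)) if len(k) else None))
    print(v,[x[1] if x[1] is None else tuple(map(float,x[1])) for x in o])
P=viewer.camera_params("top")
```

```text
250 [None, None, (425.0, 465.0, 443.1), None]
254 [(435.0, 438.0, 436.5), (436.0, 439.0, 437.5), (425.0, 471.0, 446.6), (437.0, 440.0, 438.5)]
258 [(437.0, 439.0, 438.0), (437.0, 440.0, 438.5), (425.0, 471.0, 447.0), (439.0, 441.0, 440.0)]
262 [(438.0, 440.0, 439.0), (438.0, 441.0, 439.5), (425.0, 471.0, 447.4), (440.0, 442.0, 441.0)]
266 [(439.0, 442.0, 440.5), (439.0, 442.0, 440.5), (425.0, 471.0, 447.3), (441.0, 443.0, 442.0)]
270 [(440.0, 443.0, 441.5), (440.0, 443.0, 441.5), (425.0, 471.0, 447.5), (442.0, 444.0, 443.0)]
274 [(436.0, 450.0, 443.7), (436.0, 450.0, 444.0), (425.0, 471.0, 447.5), (436.0, 450.0, 443.4)]
278 [(427.0, 454.0, 440.5), (427.0, 454.0, 440.5), (425.0, 471.0, 447.2), (427.0, 453.0, 440.0)]
282 [(454.0, 468.0, 461.0), (454.0, 468.0, 461.0), None, (454.0, 468.0, 461.0)]
286 [(455.0, 468.0, 461.5), (455.0, 468.0, 461.5), None, (455.0, 468.0, 461.5)]
290 [(442.0, 468.0, 457.9), (449.0, 468.0, 459.8), None, (449.0, 468.0, 459.8)]
294 [(443.0, 468.0, 458.3), (444.0, 468.0, 458.6), None, (444.0, 468.0, 458.6)]
298 [(444.0, 468.0, 458.3), (445.0, 468.0, 459.9), None, (445.0, 468.0, 458.7)]
302 [(445.0, 468.0, 458.6), (446.0, 468.0, 459.3), None, (446.0, 468.0, 459.3)]
306 [(447.0, 468.0, 459.2), (447.0, 468.0, 459.6), None, (447.0, 468.0, 459.3)]
310 [(448.0, 468.0, 459.8), (448.0, 468.0, 459.8), (468.0, 468.0, 468.0), (449.0, 468.0, 460.6)]
314 [(449.0, 468.0, 459.6), (449.0, 468.0, 460.0), (467.0, 468.0, 467.5), (449.0, 468.0, 459.8)]
318 [(436.0, 468.0, 457.7), (436.0, 468.0, 457.7), (466.0, 468.0, 467.0), (436.0, 468.0, 457.8)]
322 [(436.0, 468.0, 455.8), (436.0, 468.0, 456.0), (466.0, 468.0, 467.0), (436.0, 468.0, 456.3)]
326 [(436.0, 461.0, 448.4), (436.0, 461.0, 446.5), None, (436.0, 461.0, 449.2)]
330 [(436.0, 468.0, 450.6), (436.0, 468.0, 452.1), (467.0, 468.0, 467.5), (436.0, 468.0, 452.5)]
334 [(436.0, 468.0, 455.1), (436.0, 468.0, 455.0), (463.0, 468.0, 465.5), (436.0, 468.0, 454.8)]
```

The pole is within about 2 mm and 2° of its first pose and still in both forks, so I'm leaving it. Handing in.

```bash
python3 -c "
from h import *
print(workorder.sign_off())"
```

```text
the job is handed in; nothing more can be done
None
```

The job is handed in and looks complete: hatch down, pole in its rest (about 2 mm and 2° off its first pose), all four dispenser vials in the carrier beside the one already there, keeper snapped shut, and beaker and tubes unmoved; one low arm move did knock a vial onto the bench and another askew on the hatch, and I recovered both.

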